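Put the washed lids back on their cases

ROBOT

A 6-joint arm with a two-finger parallel gripper is mounted at the origin on the work surface. World frame = base frame: x ahead of the robot, y to its left, z up, the work surface at z = 0. Lengths are in mm, angles in degrees, forces in N, time in s.
With the tool pointing down it reaches from about 350 to 850 mm from the base axis. Payload 8.1 kg.
Tool frame: the origin (TCP) lies on the centre line of the jaws, within the pads' length; the fingertips stand 19 mm ahead of it and the grasp point (between the pads) is the TCP (r.tip_reach is the z of the fingertips in the tool frame, in mm); z points along the fingers, y is the line along which they close (so a half turn about z gives the same grasp; the last joint's range is limited). The gripper opens to 85 mm and grips with 20 to 120 N. Pads are 22 mm wide; open, the fingers measure 114 mm over their backs; the gripper's body (76 mm by 85 mm) begins 54 mm behind the grasp point. The pads swing forward as they close: fully open they stand 13 mm farther back than shut.
Start: joints at [-80.982, 7.471, 85.268, -0, 87.261, -4.893], TCP at [144.273, -582.401, 250.292] pointing down, gripper open.
Joint ranges: [-169.43, 169.43], [-51.17, 129.36], [1.28, 143.12], [-76.62, 256.62], [0, 156.53], [-152.29, 152.29]. Speed limits (degrees/s): [136.94, 136.94, 159.86, 180, 180, 180].

INTERFACE

Orientations are given as [roll, pitch, yaw] about the fixed x, y, z axes, in that order (R = Rz(yaw) Ry(pitch) Rx(roll)).
In Python, from bench import r gives the robot as it stands. The module is installed in compiled form; this text tells all that it offers.
- The arm moves only by the shell command python3 -m handwheel 'ROWS' [FORCE]. ROWS is JSON, a list of rows, each a list of 7 numbers: the shift along the tool's x, y, z in m, then the turn, a rotation vector about the tool's x, y, z in degrees, then the finger opening in m, from 0 to 0.0854. In form: [[tx, ty, tz, ax, ay, az, claw], ...]. A call has 1 to 8 rows; each row shifts and turns the commanded pose from where the row before left it, along the tool's axes as they then stand; what a row does not reach is not made up. A row lasts 1/12 s, in which the tool goes at most 41.7 mm and 7.16 degrees, less where a joint would pass 70% of its speed; a pose out of reach is approached as far as the arm can. A call with a gripper value outside its range is refused whole. The fingers move at their own pace and stop on an object; FORCE is the grip in N (left out, the last holds). Time passes only in rows, so rows that do not move let the fingers close. It gives the time, the measured TCP pose, the force, the opening and the grip force at its end, in the units of the state.
- r.sense(): the state, without advancing time (a new reading comes with each control period).
- r.snapshot(name): name is "scene" or "top" or "wrist"; returns (picture, depth): 480x640x3 uint8, blue, green, red; 480x640 float32, mm along the optical axis (not along the pixel's ray), 0 where there is no reading.
- r.calibration(name): a dict with "vfov" (degrees; the focal length in pixels is half the picture's height over the tangent of half this angle, whatever the lens; pixels are square), "cx", "cy" (the principal point, pixels), "rvec" (rotation vector, rad) and "tvec" (3), from world to camera coordinates, as OpenCV has them; the wrist camera has in their place "tool_from_camera" (4x4, takes a point from camera to tool coordinates, whose origin is the TCP and whose axes are the flange's). Camera axes: x right, y down, z forward; pixel columns grow to the right and rows downward; lengths in mm; the calibration is good to about 2 mm. A picture is of the moment at which its call begins: read the wrist's pose just before it. calibration takes no time and is no camera call.
- r.hand_in(): hands the job in; it is judged then, once.
The state is a dict: "time": time; "joint_pos": joint angles; "qd": joint speeds; "joint_efforts": joint torques, N m; "tool_pos": TCP position; "tcp_rot": TCP orientation; "ft_force": force on the tool from outside, world axes, zero at the start; "wrist_torque": the same for the moment, N m; "finger_gap": finger opening in mm; "grip_force": force on a finger pad.
Only numpy, scipy, OpenCV 4.12 (cv2) and the standard library are available. Lean on these libraries where they do the work, as an engineer would, in place of code of your own. Each camera call takes 0.05 s, during which the arm holds its last target. There are 200 camera calls.

TASK

The two open cases on the turntable have been left without their lids. From the lids on the sloping draining rack, put onto each case the one that matches its shape and size, and press each down against the stiff seal until it sits fully home, with the cases standing upright on the turntable. Leave the odd lid where it lies on the rack and do not knock over the bottles, the steel scrubber holder or the cases.

Things in the scene. Friction and masses are not known exactly. Their poses are not given: they have to be found in the camera images.
- round_lid: white plastic lid, round: plate 88 mm and plug 70 mm in diameter. Plate 5 mm thick, plug 8 mm deep under it, a round 24 mm knob 26 mm tall on its middle. Origin: centre of the plug's underside; plate top +13, knob top +39 mm along its z (out through the knob). Starts plug down on the rack's 25 degree slope; x runs up the slope, y along the rack.
- square_lid: white plastic lid, square: plate 88 x 88 mm, plug 70 x 70 mm. Plate 5 mm thick, plug 8 mm deep under it, a square 24 x 24 mm knob 26 mm tall on its middle. Origin: centre of the plug's underside; plate top +13, knob top +39 mm along its z (out through the knob). Starts plug down on the rack's 25 degree slope; x runs up the slope, y along the rack.
- oblong_lid: white plastic lid, oblong: plate 88 x 60 mm, plug 70 x 42 mm; the odd one. Plate 5 mm thick, plug 8 mm deep under it, a 40 x 20 mm bar knob 26 mm tall on its middle. Origin: centre of the plug's underside; plate top +13, knob top +39 mm along its z (out through the knob). Starts plug down on the rack's 25 degree slope; x runs up the slope, y along the rack.
- round_case: open white plastic case, round, 84 mm outside, mouth 76 mm in diameter, 56 mm high to the rim, walls 4 mm, loose on the turntable, 300 g, with a coiled steel scrubber inside. Origin: centre of its underside, z up. A stiff black seal ring slides in its mouth; it starts 2 mm below the rim, so a lid just laid on stands 6 mm proud. Lid home: lid origin at +48 mm.
- square_case: open white plastic case, square, 84 x 84 mm outside, mouth 76 x 76 mm, 56 mm high to the rim, walls 4 mm, loose on the turntable, 300 g, with a pumice block inside. Origin: centre of its underside, z up, x and y square to its walls. A stiff black seal ring slides in its mouth; it starts 2 mm below the rim, so a lid just laid on stands 6 mm proud. Lid home: lid origin at +48 mm.
- round_seal (a joint): the seal ring in the mouth of the round case: 0 = up as at the start (m), 0.006 = fully pushed down, where it stays by friction (about 7 N, evenly over the lid, moves it); a lid pressed home drives it down 6 mm
- square_seal (a joint): the seal ring in the mouth of the square case: 0 = up as at the start (m), 0.006 = fully pushed down, where it stays by friction (about 7 N, evenly over the lid, moves it); a lid pressed home drives it down 6 mm
- turntable_top (a point): centre of the upper face of the revolving black plastic turntable, 296 mm in diameter, face 26 mm above the work surface; it can turn freely but stiffly about its upright axis. The cases stand 85 mm from its centre, 180 degrees apart
- rack: fixed stainless draining rack, 330 mm wide, its sheet sloping up at 25 degrees (0.44 rad) away from its front; front lip 12 mm high, low ribs between three bays 108 mm apart, one lid in each. Origin on the work surface under the middle; the middle of the sheet is 45 mm above it; front faces its -x, width along its y
- yellow_bottle: closed lemon-yellow bottle, 54 mm in diameter, 150 mm high, on the turntable 112 mm from its centre. Origin: centre of its underside
- fliptop_bottle: green glass bottle with a flip-top lid, 50 mm in diameter, 134 mm high, on the turntable 112 mm from its centre. Origin: centre of its underside
- scrubber_holder: small stainless steel cup, 58 mm in diameter, 40 mm high, in the middle of the turntable. Origin: centre of its underside

How it is judged (in metres and radians):
At the end, for the whole second after the job is handed in: The round and the square case each stand upright (5 degrees) on the turntable, each with the lid of its own shape centred within 7 mm, level within 5 degrees and fully home (plate within 2.5 mm of the rim), released, at rest; the odd lid lies within 30 mm of where it was (z of round_lid in the frame of round_case between 0.044 and 0.0505 m and horizontal distance between round_lid and round_case below 0.007 m and angle between each of round_lid, round_case, square_lid, square_case's own z axis and vertical below 0.09 rad and horizontal distance between each of round_case, square_case and turntable_top below 0.13 m and z of round_case in the frame of turntable_top between -0.004 and 0.006 m and linear speed of each of round_lid, round_case, square_lid, square_case below 0.02 m/s and z of square_lid in the frame of square_case between 0.044 and 0.0505 m and horizontal distance between square_lid and square_case below 0.007 m and z of square_case in the frame of turntable_top between -0.004 and 0.006 m and distance of oblong_lid from where it was at the start of the episode below 0.03 m); the robot touches nothing.
It fails at once if the odd (oblong) lid is moved more than 30 mm from where it lay (distance of oblong_lid from where it was at the start of the episode above 0.03 m).
It fails at once if a bottle, the scrubber holder or a case is tipped by more than 20 degrees (angle between any of yellow_bottle, fliptop_bottle, scrubber_holder, round_case, square_case's own z axis and vertical above 0.35 rad).
It also fails if it takes over 64 s, if anything falls off the work surface, if the arm or the gripper's body presses on something with over 40 N, if the wrist force passes 120 N, or if a joint passes its speed limit or range.

## Working session

There is one attempt and no reset: what is moved stays moved. The work goes in short steps, Python scripts to look and compute and a shell command to move; the robot and the scene stay as the last step left them, time stands still between calls to the robot, and variables do not carry over. Pictures are saved under pics/ and viewed, at most 10 in all, crops included, and the job is handed in when it is done.

```bash
mkdir -p pics
cat > h.py <<'E'
import numpy as np,cv2
from bench import r
from scipy.spatial.transform import Rotation as R
def cloud(name):
    s=r.sense(); img,d=r.snapshot(name); c=r.calibration(name)
    f=240/np.tan(np.radians(c["vfov"])/2)
    v,u=np.mgrid[:480,:640]; P=np.stack([(u-c["cx"])/f*d,(v-c["cy"])/f*d,d],-1)
    if "rvec" in c:
        M=R.from_rotvec(np.ravel(c["rvec"])).as_matrix(); W=(P-np.ravel(c["tvec"]))@M
    else:
        T=np.array(c["tool_from_camera"]); P=P@T[:3,:3].T+T[:3,3]
        W=P@R.from_euler('xyz',s["tcp_rot"],degrees=True).as_matrix().T+np.array(s["tool_pos"])
    W[d==0]=np.nan
    return img,W
E
python3 - <<'E'
from h import *
for n in("top","scene"):
    img,W=cloud(n); cv2.imwrite(f"pics/{n}.png",img); np.savez(f"{n}.npz",img=img,W=W)
print(r.sense())
E
```

```text
{'time': 0.1, 'joint_pos': array([-8.09802909e+01,  7.51130392e+00,  8.53255413e+01, -9.98696783e-04,
        8.72607398e+01, -4.89347535e+00]), 'qd': array([-0.04676031, -0.08217169, -0.13088794, -0.01731275,  0.04466168,
        0.04130776]), 'joint_efforts': array([ 2.31751197e-03, -5.70951319e+01, -5.01943123e+01, -9.90873900e-05,
        8.17394553e-03, -2.09657111e-05]), 'tool_pos': array([ 144.20743531, -581.92131964,  249.31987021]), 'tcp_rot': array([-1.79902686e+02, -7.33049717e-03,  1.39132268e+01]), 'ft_force': array([0.85855784, 0.05704616, 0.07240227]), 'wrist_torque': array([0.03512237, 0.05065592, 0.02544497]), 'grip_force': 0.0, 'finger_gap': 85.45285604044773}
```

View pics/top.png

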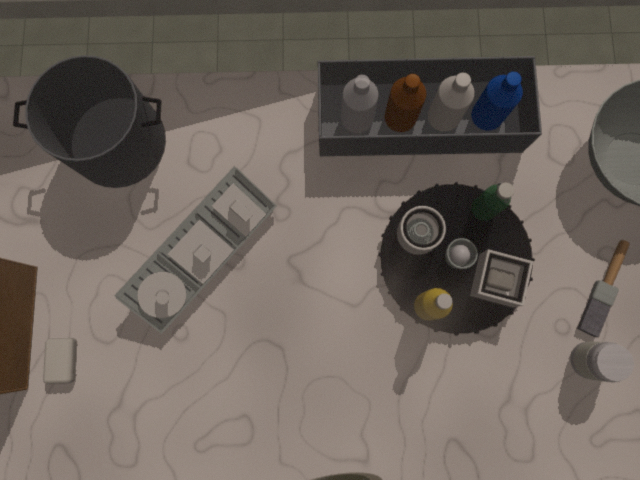

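View pics/scene.png

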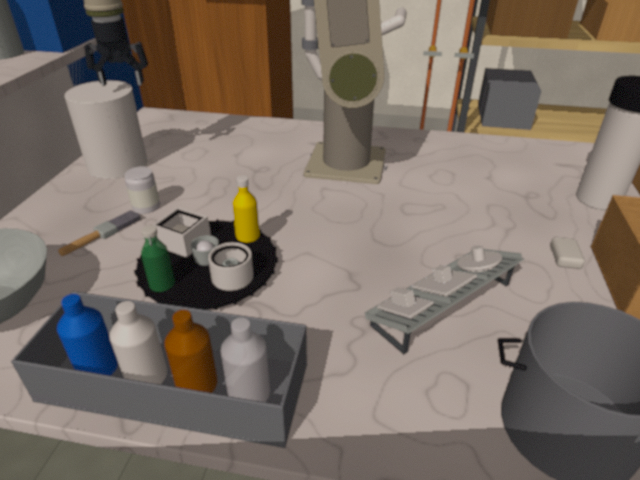

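The top view shows the rack with the round lid at about (160,297), the square at (198,252) and the oblong at (240,212). The turntable is centred near (457,257), with the round case at (421,231), the square case at (502,278), the yellow bottle at (435,304) and the green one at (492,203).

```bash
python3 - <<'E'
import numpy as np,cv2
from scipy.spatial.transform import Rotation as R
D=np.load("top.npz");W=D["W"];img=D["img"]
def box(u,v,h): return W[v-h:v+h+1,u-h:u+h+1].reshape(-1,3)
print("mm/px",W[257,457],W[257,447])
for n,(u,v) in dict(round=(421,231),square=(502,278)).items():
    p=box(u,v,32);p=p[~np.isnan(p[:,0])]; t=p[(p[:,2]>76)&(p[:,2]<90)]
    if n=="round":
        ctr,rad=cv2.minEnclosingCircle(t[:,:2].astype(np.float32)); print(n,ctr,rad,np.median(t[:,2]),len(t))
    print(n,cv2.minAreaRect(t[:,:2].astype(np.float32)),np.median(t[:,2]))
for n,(u,v) in dict(hold=(461,254),yel=(440,302),grn=(495,195)).items():
    p=box(u,v,18 if n!="hold" else 12);z=np.nanmax(p[:,2]);q=p[p[:,2]>z-15];print(n,z,np.nanmean(q,0))
# rack plane: points of white lids
for n,(u,v) in dict(round=(160,297),square=(198,252),obl=(240,212)).items():
    p=box(u,v,6); print(n,np.nanmax(p[:,2]), p[np.nanargmax(p[:,2])])
# rack
p=W[165:335,110:280].reshape(-1,3);p=p[(p[:,2]>10)&(p[:,2]<140)];rr=cv2.minAreaRect(p[:,:2].astype(np.float32));print("rack",rr)
A=np.c_[p[:,:2],np.ones(len(p))]
w=np.ones(len(p))
for i in range(30):
    c=np.linalg.lstsq(A*w[:,None],p[:,2]*w,rcond=None)[0]; w=1/(1+((p[:,2]-A@c)/4)**2)
print("plane",c,np.degrees(np.arctan(np.hypot(*c[:2]))),np.degrees(np.arctan2(c[1],c[0])))
E
python3 - <<'E'
import cv2
i=cv2.imread("pics/top.png");a=cv2.resize(i[160:340,110:280],None,fx=3,fy=3);b=cv2.resize(i[175:340,370:545],None,fx=2.2,fy=3)
import numpy as np
H=500;o=np.hstack([cv2.resize(a,(400,424)),cv2.resize(b,(400,377+47))]);cv2.imwrite("pics/crop.png",cv2.convertScaleAbs(o,alpha=1.6))
E
```

```text
mm/px [ 534.57647819 -216.33306172   63.9112725 ] [ 535.59993194 -198.81172645   58.93750027]
round (589.3118286132812, -151.45681762695312) 42.30801010131836 80.39865144861899 701
round ((588.5812377929688, -151.44332885742188), (83.02742767333984, 82.53182983398438), 87.5990219116211) 80.39865144861899
square ((494.48443603515625, -297.546875), (85.87581634521484, 84.97258758544922), 73.74603271484375) 80.57254947226278
hold 71.81625585721237 [ 540.30939159 -224.39346509   63.93056209]
yel 180.5161562278024 [ 446.596519   -162.38834245  175.41534677]
grn 163.1600277797663 [ 635.65967778 -281.98313231  158.64099629]
round 86.86049245678521 [468.15997912 339.45603125  86.86049246]
square 87.93368610804355 [557.1469675  261.20565763  87.93368611]
obl 90.808661840352 [629.30341848 198.89507531  90.80866184]
rack ((620.557861328125, 342.0723571777344), (289.6797790527344, 330.9443359375), 48.28631591796875)
plane [   0.19074065    0.22194129 -112.542858  ] 16.311745579321528 49.32359748716714
```

View pics/crop.png

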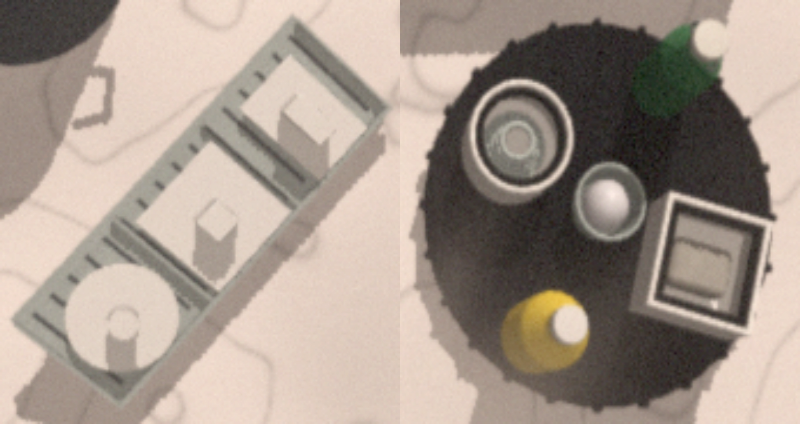

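```bash
cat > fit.py <<'E'
from h import *
def fitlid(W,yaw,guess,n,sz=30):
    g=np.array(guess); M=(R.from_euler('z',yaw,degrees=True)*R.from_euler('y',-25,degrees=True)).as_matrix()
    L=(W.reshape(-1,3)-g)@M; L=L[(np.abs(L)<70).all(1)]
    k=L[(np.hypot(L[:,0],L[:,1])<sz)]; z=k[:,2]
    h,e=np.histogram(z,np.arange(-50,20,1)); top=np.median(z[(z>-4)&(z<6)]) 
    kt=k[np.abs(z-top)<4]; pt=L[(np.abs(L[:,2]-(top-26))<3.5)&(np.hypot(L[:,0],L[:,1])<62)]
    c,s,a=cv2.minAreaRect(kt[:,:2].astype(np.float32))
    print(n,"knobtop local",c,s,a%90,len(kt),"ztop",top,"plate",cv2.minAreaRect(pt[:,:2].astype(np.float32)),np.median(pt[:,2]))
    w=g+M@np.array([*c,top]); print("   world knob top",w); return w
E
python3 - <<'E'
from fit import *
W=np.load("top.npz")["W"]
a=[fitlid(W,48.3,g,n) for n,g in dict(round=[468,339,87],square=[557,261,88],obl=[629,199,90]).items()]
d=a[0]-a[2];print(np.degrees(np.arctan2(d[1],d[0]))-90,np.linalg.norm(d))
E
```

```text
round knobtop local (-9.69965934753418, -4.382180213928223) (21.099761962890625, 22.625797271728516) 41.491573333740234 135 ztop -2.3140749160103855 plate ((-12.902061462402344, -3.4779701232910156), (115.12372589111328, 93.35002899169922), 87.25505828857422) -28.793190909302506
   world knob top [466.07452052 330.25142641  80.80348271]
square knobtop local (-11.370894432067871, 6.158328533172607) (24.163188934326172, 23.68885040283203) 1.1478168964385986 164 ztop -2.341794835723512 plate ((-12.972640991210938, 4.987342834472656), (94.11014556884766, 108.2151107788086), 2.3781578540802) -29.144679966591443
   world knob top [546.20477397 258.14114157  81.07206547]
obl knobtop local (-11.580926895141602, -6.446333885192871) (19.603191375732422, 35.68099594116211) 88.95121765136719 191 ztop -3.0566916456394155 plate ((-15.152727127075195, 0.4818840026855469), (122.31505584716797, 93.08650207519531), 86.9588851928711) -30.171980842375017
   world knob top [627.69025192 187.83959254  82.33538537]
48.61428555523588 215.4138384290857
```

```bash
cat > d.py <<'E'
import sys; from h import *
from scipy.linalg import expm,logm
# args: x y z roll pitch yaw [N]
a=[float(x) for x in sys.argv[1:]]; s=r.sense()
def T(p,e): m=np.eye(4);m[:3,:3]=R.from_euler('xyz',e,degrees=True).as_matrix();m[:3,3]=p;return m
D=np.linalg.inv(T(s["tool_pos"],s["tcp_rot"]))@T(a[:3],a[3:6])
rv=R.from_matrix(D[:3,:3]).as_rotvec(degrees=True)
n=max(np.linalg.norm(D[:3,3])/38,np.linalg.norm(rv)/6.8); N=int(a[6]) if len(a)>6 else int(np.ceil(n))
d=expm(np.real(logm(D))/N)
print("t%.1f"%s["time"],"total",D[:3,3].round(1),rv.round(1),"N",N,"row",(d[:3,3]/1000).round(4).tolist(),R.from_matrix(d[:3,:3]).as_rotvec(degrees=True).round(2).tolist())
E
python3 -c "
from h import *
c=r.calibration('wrist');print(np.array(c['tool_from_camera']).round(3),c['vfov'],r.tip_reach)"
python3 d.py 520 -210 340 180 0 73
```

```text
[[  -0.      -0.963   -0.268   68.072]
 [   1.      -0.      -0.       0.767]
 [   0.      -0.268    0.963 -123.135]
 [   0.       0.       0.       1.   ]] 62.166479713100124 19.0
t0.1 total [ 454.2 -270.8  -90.2] [ -0.1  -0.1 -59.1] N 15 row [0.0368, -0.0021, -0.006] [-0.01, -0.0, -3.94]
```

```bash
python3 -m handwheel '[[0.037,-0.002,-0.006,0,0,-4,0.085],[0.037,-0.002,-0.006,0,0,-4,0.085],[0.037,-0.002,-0.006,0,0,-4,0.085],[0.037,-0.002,-0.006,0,0,-4,0.085],[0.037,-0.002,-0.006,0,0,-4,0.085],[0.037,-0.002,-0.006,0,0,-4,0.085],[0.037,-0.002,-0.006,0,0,-4,0.085],[0.037,-0.002,-0.006,0,0,-4,0.085]]'
python3 -m handwheel '[[0.037,-0.002,-0.006,0,0,-4,0.085],[0.037,-0.002,-0.006,0,0,-4,0.085],[0.037,-0.002,-0.006,0,0,-4,0.085],[0.037,-0.002,-0.006,0,0,-4,0.085],[0.037,-0.002,-0.006,0,0,-4,0.085],[0.037,-0.002,-0.006,0,0,-4,0.085],[0.037,-0.002,-0.006,0,0,-3,0.085],[0,0,0,0,0,0,0.085]]'
python3 -m handwheel '[[0,0,0,0,0,0,0.085],[0,0,0,0,0,0,0.085]]'
cat > cases.py <<'E'
from h import *
from scipy.optimize import least_squares
img,W=cloud("wrist"); cv2.imwrite("pics/w_%d.png"%(r.sense()["time"]*100),img)
P=W.reshape(-1,3);P=P[~np.isnan(P[:,0])]
for n,g in dict(round=(589.3,-151.5),square=(494.5,-297.5)).items():
    t=P[(np.hypot(P[:,0]-g[0],P[:,1]-g[1])<66)]
    t=t[(t[:,2]>78)&(t[:,2]<90)]; q=t[:,:2].astype(np.float32)
    print(n,len(q),np.median(t[:,2]),cv2.minAreaRect(q),cv2.minEnclosingCircle(q))
    if n=="round":
        # rim annulus: all pts within 38..42 mm
        f=lambda c:np.maximum(0,abs(np.hypot(*(q-c).T)-40)-2)
    else:
        def f(c):
            a=np.radians(c[2]);d=(q-c[:2])@np.array([[np.cos(a),-np.sin(a)],[np.sin(a),np.cos(a)]])
            return np.maximum(0,abs(np.abs(d).max(1)-40)-2)
    x0=list(g)+([73.7] if n=="square" else [])
    s=least_squares(f,x0,loss="soft_l1");print("  fit",s.x,np.abs(s.fun).mean())
E
python3 cases.py;ls pics
```

```text
time: 0.77
tool_pos: [396.3, -430.3, 297.9]
tcp_rot: [-179.9, -0.0, 46.1]
ft_force: [0.7, -0.3, -0.4]
finger_gap: 85.3
grip_force: 0.0
time: 1.43
tool_pos: [521.7, -201.2, 341.6]
tcp_rot: [179.9, -0.1, 73.4]
ft_force: [-0.5, -0.6, 0.1]
finger_gap: 84.7
grip_force: 0.0
time: 1.6
tool_pos: [519.4, -207.1, 339.8]
tcp_rot: [-180.0, 0.0, 72.9]
ft_force: [-0.5, 0.6, -0.2]
finger_gap: 85.1
grip_force: 0.0
round 2643 80.21334630161743 ((588.7941284179688, -152.19619750976562), (83.0461196899414, 82.63977813720703), 73.33094787597656) ((589.1224365234375, -151.9163360595703), 41.935176849365234)
  fit [ 588.57011571 -152.56877386] 2.2114201784567427
square 2753 80.1230335964849 ((494.04852294921875, -297.61968994140625), (85.53160858154297, 84.1939926147461), 73.56433868408203) ((493.8856506347656, -297.6502990722656), 59.15968322753906)
  fit [ 494.04048837 -297.39373401   73.43821278] 2.061562637673827
crop.png
scene.png
top.png
w_165.png
```

```bash
python3 d.py 435 270 260 155 0 138.6
```

```text
t1.6 total [ 431.7 -221.3   79.7] [-22.2  14.3 -64.7] N 13 row [0.0388, 0.0006, 0.0081] [-1.71, 1.1, -4.97]
```

```bash
python3 -m handwheel '[[0.0388,0.0006,0.0081,-1.71,1.1,-4.97,0.085],[0.0388,0.0006,0.0081,-1.71,1.1,-4.97,0.085],[0.0388,0.0006,0.0081,-1.71,1.1,-4.97,0.085],[0.0388,0.0006,0.0081,-1.71,1.1,-4.97,0.085],[0.0388,0.0006,0.0081,-1.71,1.1,-4.97,0.085],[0.0388,0.0006,0.0081,-1.71,1.1,-4.97,0.085],[0.0388,0.0006,0.0081,-1.71,1.1,-4.97,0.085]]'
python3 -m handwheel '[[0.0388,0.0006,0.0081,-1.71,1.1,-4.97,0.085],[0.0388,0.0006,0.0081,-1.71,1.1,-4.97,0.085],[0.0388,0.0006,0.0081,-1.71,1.1,-4.97,0.085],[0.0388,0.0006,0.0081,-1.71,1.1,-4.97,0.085],[0.0388,0.0006,0.0081,-1.71,1.1,-4.97,0.085],[0.0388,0.0006,0.0081,-1.71,1.1,-4.97,0.085],[0,0,0,0,0,0,0.085],[0,0,0,0,0,0,0.085]]'
python3 - <<'E'
from fit import *
img,W=cloud("wrist");cv2.imwrite("pics/rackw.png",img)
a=[fitlid(W,48.6,g,n) for n,g in dict(round=[466,330,81],square=[546,258,81],obl=[627,188,81]).items()]
d=a[0]-a[2];print(np.degrees(np.arctan2(d[1],d[0]))-90,np.linalg.norm(d))
E
python3 d.py 438.1 298.6 171.4 155 0 138.6
```

```text
time: 2.23
tool_pos: [538.3, 62.5, 294.2]
tcp_rot: [166.4, -3.7, 108.4]
ft_force: [-0.1, 0.2, -0.2]
finger_gap: 84.8
grip_force: 0.0
time: 2.9
tool_pos: [433.8, 270.9, 259.6]
tcp_rot: [155.1, 0.0, 138.6]
ft_force: [-0.4, -0.2, 0.6]
finger_gap: 85.1
grip_force: 0.0
round knobtop local (-0.43565845489501953, -0.03616905212402344) (22.95494270324707, 22.931344985961914) 74.87106323242188 683 ztop -1.1355086593888302 plate ((-3.1994056701660156, -0.18915939331054688), (113.79864501953125, 92.77836608886719), 89.61378479003906) -27.21395275318666
   world knob top [466.08337277 330.03987496  79.78676244]
square knobtop local (-0.3791923522949219, 0.13201141357421875) (24.109329223632812, 23.65654754638672) 89.60578918457031 728 ztop -1.268113544290176 plate ((-2.6057281494140625, -0.4614677429199219), (108.58601379394531, 93.08995819091797), 89.76078796386719) -27.36067737968214
   world knob top [546.02812255 258.23151929  79.69044521]
obl knobtop local (-1.7550697326660156, 4.624884128570557) (10.000204086303711, 38.7015380859375) 89.65619659423828 336 ztop -0.8659490057128801 plate ((-4.0258331298828125, 18.01936912536621), (77.86893463134766, 92.9564437866211), 89.7027587890625) -26.69333476027157
   world knob top [622.72093607 190.1398541   79.47345915]
48.23053177203914 210.0177140920317
t3.0 total [ 16.4 -16.5  90.6] [-0.   0.1 -0. ] N 3 row [0.0055, -0.0055, 0.0302] [-0.01, 0.03, -0.02]
```

View pics/rackw.png

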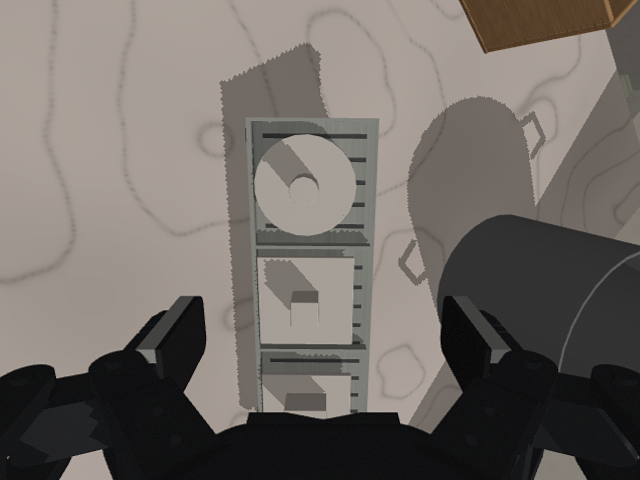

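```bash
python3 d.py 447.9 309.5 139.2 155 0 138.6 4
python3 -m handwheel '[[0.0041,-0.0042,0.0312,0,0,0,0.06],[0.0041,-0.0042,0.0312,0,0,0,0.06],[0.0041,-0.0042,0.0312,0,0,0,0.06],[0.0041,-0.0042,0.0312,0,0,0,0.06],[0,0,0,0,0,0,0.06],[0,0,0,0,0,0,0.06]]'
python3 d.py 467.2 331.4 76.7 155 0 138.6
```

```text
t3.0 total [ 16.3 -16.8 125.9] [-0.   0.1 -0. ] N 4 row [0.0041, -0.0042, 0.0315] [-0.0, 0.02, -0.01]
time: 3.45
tool_pos: [447.2, 308.5, 138.6]
tcp_rot: [155.2, -0.1, 138.5]
ft_force: [0.3, 0.1, 1.4]
finger_gap: 60.0
grip_force: 0.0
t3.5 total [ 0.1  1.7 69. ] [-0.2 -0.  -0.1] N 2 row [0.0001, 0.0008, 0.0345] [-0.12, -0.0, -0.07]
```

```bash
python3 -m handwheel '[[0,0.0006,0.018,0,0,0,0.06],[0,0.0006,0.018,0,0,0,0.06],[0,0.0005,0.018,0,0,0,0.06],[0,0,0.008,0,0,0,0.06],[0,0,0.007,0,0,0,0.06],[0,0,0,0,0,0,0.06]]' 40
python3 d.py 467.2 331.4 76.7 155 0 138.6
python3 -m handwheel '[[0,0,0,0,0,0,0.03],[0,0,0,0,0,0,0.015],[0,0,0,0,0,0,0.01],[0,0,0,0,0,0,0.01],[0,0,0,0,0,0,0.01],[0,0,0,0,0,0,0.01],[0,0,0,0,0,0,0.01]]' 40
python3 d.py 467.2 331.4 76.7 155 0 138.6
```

```text
time: 3.95
tool_pos: [468.7, 332.9, 79.5]
tcp_rot: [155.0, 0.1, 138.5]
ft_force: [-0.0, 0.7, -0.2]
finger_gap: 60.0
grip_force: 0.0
t4.0 total [ 0.1 -3.1  1.6] [ 0.   0.1 -0. ] N 1 row [0.0001, -0.0031, 0.0016] [0.05, 0.07, -0.02]
time: 4.53
tool_pos: [468.3, 333.2, 80.3]
tcp_rot: [154.9, 0.1, 138.6]
ft_force: [-3.4, -3.7, 6.8]
finger_gap: 22.4
grip_force: 38.7
t4.5 total [-0.4 -3.4  2.4] [0.1 0.1 0.1] N 1 row [-0.0004, -0.0034, 0.0024] [0.1, 0.08, 0.05]
```

```bash
python3 -m handwheel '[[0,0,-0.01,0,0,0,0.01],[0,0,-0.02,0,0,0,0.01],[0,0,-0.035,0,0,0,0.01],[0,0,-0.035,0,0,0,0.01],[0,0,-0.035,0,0,0,0.01],[0,0,-0.035,0,0,0,0.01],[0,0,-0.035,0,0,0,0.01],[0,0,0,0,0,0,0.01]]'
python3 d.py 500 100 290 180 0 105
```

```text
time: 5.2
tool_pos: [411.9, 268.1, 274.0]
tcp_rot: [154.4, 0.4, 138.6]
ft_force: [0.2, 0.3, 0.6]
finger_gap: 22.8
grip_force: 39.4
t5.2 total [-177.4  -54.7  -42.6] [25.  -7.1 33.1] N 7 row [-0.0272, -0.0023, -0.0035] [3.57, -1.02, 4.73]
```

```bash
python3 -m handwheel '[[-0.027,-0.002,-0.0035,3.57,-1,4.7,0.01],[-0.027,-0.002,-0.0035,3.57,-1,4.7,0.01],[-0.027,-0.002,-0.0035,3.57,-1,4.7,0.01],[-0.027,-0.002,-0.0035,3.57,-1,4.7,0.01],[-0.027,-0.002,-0.0035,3.57,-1,4.7,0.01],[-0.027,-0.002,-0.0035,3.57,-1,4.7,0.01],[-0.027,-0.002,-0.0035,3.57,-1,4.7,0.01]]'
python3 d.py 588.7 -152.2 260 180 0 75 10
```

```text
time: 5.78
tool_pos: [500.5, 101.8, 281.6]
tcp_rot: [-179.2, 0.0, 105.0]
ft_force: [-0.2, 0.4, -0.9]
finger_gap: 22.5
grip_force: 39.4
t5.8 total [-268.1   19.6   21.5] [-0.8  0.2 30. ] N 10 row [-0.0259, 0.0083, 0.0021] [-0.08, 0.02, 3.0]
```

```bash
python3 -m handwheel '[[-0.026,0.0083,0.001,-0.08,0,3,0.01],[-0.026,0.0083,0.001,-0.08,0,3,0.01],[-0.026,0.0083,0.001,-0.08,0,3,0.01],[-0.026,0.0083,0.001,-0.08,0,3,0.01],[-0.026,0.0083,0.001,-0.08,0,3,0.01],[-0.026,0.0083,0.001,-0.08,0,3,0.01],[-0.026,0.0083,0.001,-0.08,0,3,0.01],[-0.026,0.0083,0.001,-0.08,0,3,0.01]]'
python3 -m handwheel '[[-0.026,0.0083,0.001,-0.08,0,3,0.01],[-0.026,0.0083,0.001,-0.08,0,3,0.01],[0,0,0,0,0,0,0.01],[0,0,0,0,0,0,0.01]]'
python3 - <<'E'
from h import *
s=r.sense();img,W=cloud("wrist");cv2.imwrite("pics/held.png",img)
L=(W-s["tool_pos"])@R.from_euler('xyz',s["tcp_rot"],degrees=True).as_matrix()
ok=(abs(L[...,2])<60)&(abs(L[...,0])<70)&(abs(L[...,1])<70); hsv=img.astype(int); w=ok&(img.min(2)>110)
p=L[w];print(len(p),p.min(0),p.max(0))
A=np.c_[p[:,:2],np.ones(len(p))]
wt=np.ones(len(p))
for i in range(20):
    c=np.linalg.lstsq(A*wt[:,None],p[:,2]*wt,rcond=None)[0];wt=1/(1+((p[:,2]-A@c)/2)**2)
print(c)
E
python3 cases.py; python3 d.py 588.7 -152.2 150 180 0 75
```

```text
time: 6.45
tool_pos: [583.0, -98.8, 272.8]
tcp_rot: [180.0, 0.1, 81.1]
ft_force: [0.6, 0.5, 0.3]
finger_gap: 22.5
grip_force: 39.4
time: 6.78
tool_pos: [589.5, -153.0, 270.6]
tcp_rot: [179.9, 0.1, 75.1]
ft_force: [-0.3, -0.6, -0.8]
finger_gap: 22.4
grip_force: 39.4
26007 [-44.71866861 -58.94530384 -59.94130066] [43.42825587 58.72396526 30.10389095]
[ 1.22843902e-03 -1.70052116e-03  2.52080019e+01]
round 1414 80.20523189971352 ((595.0216064453125, -127.50350189208984), (33.20256042480469, 80.57722473144531), 76.21167755126953) ((591.3707885742188, -142.40155029296875), 40.30332565307617)
  fit [ 588.17550557 -155.57892019] 1.1879671636760871
square 307 79.89354077152149 ((505.03033447265625, -286.74725341796875), (28.106548309326172, 110.00211334228516), 29.368555068969727) ((495.38079833984375, -292.17755126953125), 55.08185958862305)
  fit [ 491.89987324 -293.88530708   72.90214467] 1.1245486941938874
t6.9 total [ -1.   -1.  120.8] [0.1 0.1 0.3] N 4 row [-0.0003, -0.0002, 0.0302] [0.04, 0.02, 0.07]
```

View pics/held.png

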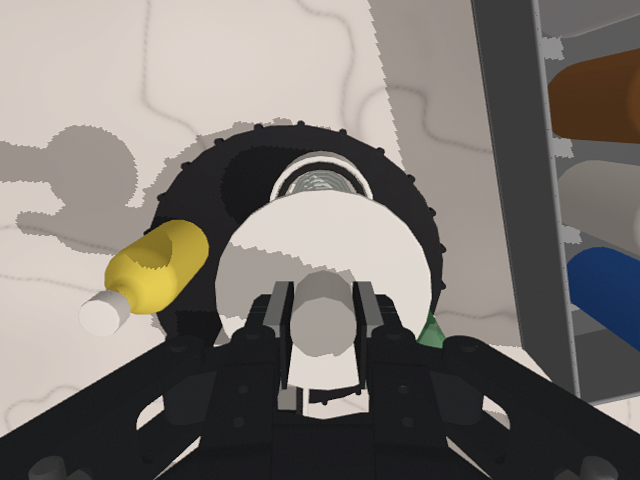

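```bash
python3 d.py 588.2 -153 125 180 0 75
python3 -m handwheel '[[0,-0.0003,0.036,0,0,0,0.01],[0,-0.0003,0.036,0,0,0,0.01],[0,-0.0003,0.036,0,0,0,0.01],[0,0,0.025,0,0,0,0.01],[0,0,0.01,0,0,0,0.01],[0,0,0,0,0,0,0.01],[0,0,0,0,0,0,0.01]]' 60
python3 d.py 588.2 -153 125 180 0 75
```

```text
t6.9 total [ -1.9  -1.4 145.8] [0.1 0.1 0.3] N 4 row [-0.0005, -0.0003, 0.0365] [0.04, 0.02, 0.07]
time: 7.47
tool_pos: [589.6, -151.1, 128.7]
tcp_rot: [179.8, 0.1, 75.3]
ft_force: [0.6, -0.6, 0.5]
finger_gap: 21.6
grip_force: 59.1
t7.5 total [-2.2 -0.9  3.7] [0.2 0.1 0.3] N 1 row [-0.0022, -0.0009, 0.0037] [0.17, 0.1, 0.32]
```

```bash
python3 -m handwheel '[[-0.002,-0.001,0.002,0.2,0,0,0.01],[0,0,0.003,0,0,0,0.01],[0,0,0.003,0,0,0,0.01],[0,0,0.002,0,0,0,0.01],[0,0,0,0,0,0,0.01],[0,0,0,0,0,0,0.01]]'
python3 -m handwheel '[[0,0,0.001,0,0,0,0.01],[0,0,0.001,0,0,0,0.01],[0,0,0,0,0,0,0.01]]'
```

```text
time: 7.97
tool_pos: [587.9, -153.5, 117.8]
tcp_rot: [-180.0, 0.1, 75.2]
ft_force: [0.2, 0.1, 0.0]
finger_gap: 21.6
grip_force: 59.7
time: 8.22
tool_pos: [588.1, -153.7, 116.5]
tcp_rot: [-180.0, 0.1, 75.2]
ft_force: [-1.4, 0.1, 4.4]
finger_gap: 21.9
grip_force: 60.1
```

```bash
python3 -m handwheel '[[0,0,0.001,0,0,0,0.01],[0,0,0.001,0,0,0,0.01],[0,0,0.001,0,0,0,0.01],[0,0,0,0,0,0,0.01]]'
python3 -m handwheel '[[0,0,0.001,0,0,0,0.01],[0,0,0.001,0,0,0,0.01],[0,0,0.001,0,0,0,0.01],[0,0,0,0,0,0,0.01]]'
```

```text
time: 8.55
tool_pos: [588.2, -153.7, 113.6]
tcp_rot: [180.0, 0.1, 75.2]
ft_force: [-1.3, 0.4, 4.8]
finger_gap: 21.7
grip_force: 60.1
time: 8.88
tool_pos: [588.6, -154.0, 111.7]
tcp_rot: [179.9, 0.1, 75.2]
ft_force: [-2.7, -0.7, 10.2]
finger_gap: 22.1
grip_force: 60.6
```

```bash
python3 -m handwheel '[[0,0,0.001,0,0,0,0.01],[0,0,0.001,0,0,0,0.01],[0,0,0,0,0,0,0.01]]'
python3 -m handwheel '[[0,0,0.001,0,0,0,0.01],[0,0,0,0,0,0,0.01]]'
```

```text
time: 9.13
tool_pos: [589.5, -154.5, 111.6]
tcp_rot: [179.8, 0.2, 75.2]
ft_force: [-6.3, 0.2, 20.4]
finger_gap: 21.8
grip_force: 61.5
time: 9.3
tool_pos: [590.0, -154.8, 111.6]
tcp_rot: [179.7, 0.2, 75.2]
ft_force: [-6.4, -0.3, 25.4]
finger_gap: 21.9
grip_force: 62.0
```

Hard stop at 111.6 mm, which is home. I'll unload, release and check it.

```bash
python3 -m handwheel '[[0,0,-0.002,0,0,0,0.01],[0,0,-0.001,0,0,0,0.01],[0,0,0,0,0,0,0.03],[0,0,0,0,0,0,0.045],[0,0,0,0,0,0,0.045],[0,0,-0.01,0,0,0,0.045],[0,0,-0.03,0,0,0,0.045],[0,0,-0.035,0,0,0,0.045]]'
python3 -m handwheel '[[0,0,-0.035,0,0,0,0.06],[0,0,-0.035,0,0,0,0.06],[0,0,-0.035,0,0,0,0.06],[0,0,0,0,0,0,0.06],[0,0,0,0,0,0,0.06]]'
cat > chk.py <<'E'
from h import *
import sys
img,W=cloud("wrist");cv2.imwrite("pics/chk%d.png"%(r.sense()["time"]*100),img)
P=W.reshape(-1,3);P=P[~np.isnan(P[:,0])]
g=np.array([float(sys.argv[1]),float(sys.argv[2])]);t=P[np.hypot(*(P[:,:2]-g).T)<66]
pl=t[(t[:,2]>76)&(t[:,2]<97)];k=t[(t[:,2]>105)&(t[:,2]<125)]
A=np.c_[pl[:,:2]-g,np.ones(len(pl))];w=np.ones(len(pl))
for i in range(20):
    c=np.linalg.lstsq(A*w[:,None],pl[:,2]*w,rcond=None)[0];w=1/(1+((pl[:,2]-A@c)/1)**2)
print("plate plane slope deg",np.degrees(c[:2]),"z",c[2],cv2.minAreaRect(pl[:,:2].astype(np.float32)))
if len(k): print("knob",np.median(k[:,2]),cv2.minAreaRect(k[:,:2].astype(np.float32)))
E
python3 chk.py 588 -153; python3 cases.py | tail -2; python3 d.py 519 -225 300 180 0 138.6
```

```text
time: 9.97
tool_pos: [585.5, -152.5, 182.3]
tcp_rot: [-179.5, 0.1, 75.3]
ft_force: [0.3, -0.2, -0.9]
finger_gap: 45.1
grip_force: 0.0
time: 10.38
tool_pos: [589.3, -153.6, 293.6]
tcp_rot: [179.7, 0.1, 75.3]
ft_force: [-0.3, -0.0, -0.5]
finger_gap: 60.0
grip_force: 0.0
plate plane slope deg [0.01269375 0.03227993] z 86.45639750364984 ((589.4067993164062, -154.44979858398438), (87.20438385009766, 87.01117706298828), 2.737769842147827)
knob 112.39924224414902 ((589.263427734375, -154.3048095703125), (23.095834732055664, 22.932735443115234), 60.118709564208984)
square 2272 79.93802194030377 ((495.34466552734375, -297.37957763671875), (85.74185180664062, 78.53707122802734), 72.49896240234375) ((497.65911865234375, -298.2151794433594), 55.42310333251953)
  fit [ 490.67751778 -294.89730831   72.42620858] 2.067159938163946
t10.5 total [-87.1 -48.1 -10.8] [ -0.2   0.  -63.3] N 10 row [-0.0056, -0.0088, -0.0011] [-0.02, 0.0, -6.33]
```

```bash
python3 d.py 507 214 207 155 0 138.6 12
```

```text
t10.5 total [ 334.5 -171.3   81.8] [-22.5  13.8 -62.3] N 12 row [0.0323, -0.0005, 0.0083] [-1.88, 1.15, -5.19]
```

```bash
python3 -m handwheel '[[0.0323,-0.0005,0.0083,-1.88,1.15,-5.19,0.06],[0.0323,-0.0005,0.0083,-1.88,1.15,-5.19,0.06],[0.0323,-0.0005,0.0083,-1.88,1.15,-5.19,0.06],[0.0323,-0.0005,0.0083,-1.88,1.15,-5.19,0.06],[0.0323,-0.0005,0.0083,-1.88,1.15,-5.19,0.06],[0.0323,-0.0005,0.0083,-1.88,1.15,-5.19,0.06]]'
python3 -m handwheel '[[0.0323,-0.0005,0.0083,-1.88,1.15,-5.19,0.06],[0.0323,-0.0005,0.0083,-1.88,1.15,-5.19,0.06],[0.0323,-0.0005,0.0083,-1.88,1.15,-5.19,0.06],[0.0323,-0.0005,0.0083,-1.88,1.15,-5.19,0.06],[0.0323,-0.0005,0.0083,-1.88,1.15,-5.19,0.06],[0.0323,-0.0005,0.0083,-1.88,1.15,-5.19,0.06],[0,0,0,0,0,0,0.06],[0,0,0,0,0,0,0.06]]'
python3 d.py 529.2 239.2 134.4 155 0 138.6 4
```

```text
time: 10.98
tool_pos: [593.3, 41.9, 243.4]
tcp_rot: [167.6, -3.6, 107.1]
ft_force: [-0.4, 0.7, 0.3]
finger_gap: 60.2
grip_force: 0.0
time: 11.65
tool_pos: [505.2, 214.4, 203.6]
tcp_rot: [155.2, -0.1, 138.6]
ft_force: [0.4, -0.3, -0.3]
finger_gap: 60.3
grip_force: 0.0
t11.7 total [-1.7  2.3 77.3] [-0.2 -0.1 -0. ] N 4 row [-0.0004, 0.0005, 0.0193] [-0.05, -0.03, -0.0]
```

```bash
python3 -m handwheel '[[-0.0005,0.0005,0.026,0,0,0,0.05],[-0.0005,0.0005,0.026,0,0,0,0.05],[-0.0005,0.0005,0.026,0,0,0,0.05],[0,0,0,0,0,0,0.05],[0,0,0,0,0,0,0.05]]'
python3 d.py 547.1 259.5 76.2 155 0 138.6 4
```

```text
time: 12.07
tool_pos: [531.0, 237.8, 134.6]
tcp_rot: [155.2, -0.1, 138.5]
ft_force: [-0.2, -0.9, 0.7]
finger_gap: 50.1
grip_force: 0.0
t12.1 total [ 2.3 -0.  64.3] [-0.2 -0.  -0.1] N 4 row [0.0006, -0.0, 0.0161] [-0.06, -0.01, -0.03]
```

```bash
python3 -m handwheel '[[0.001,-0.0005,0.018,0,0,0,0.05],[0.001,-0.0005,0.018,0,0,0,0.05],[0,-0.0005,0.015,0,0,0,0.05],[0,0,0.008,0,0,0,0.05],[0,0,0.004,0,0,0,0.05],[0,0,0,0,0,0,0.05],[0,0,0,0,0,0,0.05]]' 40
python3 d.py 547.1 259.5 76.2 155 0 138.6 1
python3 -m handwheel '[[0,-0.0005,0.001,0,0,0,0.03],[0,0,0,0,0,0,0.015],[0,0,0,0,0,0,0.01],[0,0,0,0,0,0,0.01],[0,0,0,0,0,0,0.01],[0,0,0,0,0,0,0.01]]' 40
```

```text
time: 12.65
tool_pos: [547.9, 258.6, 80.4]
tcp_rot: [154.9, 0.1, 138.5]
ft_force: [-0.6, -0.1, -0.3]
finger_gap: 50.0
grip_force: 0.0
t12.7 total [ 1.2 -1.7  3.9] [0.1 0.1 0. ] N 1 row [0.0012, -0.0017, 0.0039] [0.07, 0.13, 0.0]
time: 13.15
tool_pos: [547.7, 258.7, 79.2]
tcp_rot: [154.9, 0.1, 138.6]
ft_force: [-3.6, -3.2, 5.7]
finger_gap: 23.4
grip_force: 40.1
```

```bash
python3 -m handwheel '[[0,0,-0.01,0,0,0,0.01],[0,0,-0.02,0,0,0,0.01],[0,0,-0.035,0,0,0,0.01],[0,0,-0.035,0,0,0,0.01],[0,0,-0.035,0,0,0,0.01],[0,0,-0.035,0,0,0,0.01],[0,0,-0.035,0,0,0,0.01],[0,0,0,0,0,0,0.01]]' 60
python3 d.py 540 0 285 180 0 105 8
```

```text
time: 13.82
tool_pos: [491.5, 193.1, 272.7]
tcp_rot: [154.5, 0.5, 138.5]
ft_force: [0.2, -0.0, 1.0]
finger_gap: 22.7
grip_force: 59.3
t13.8 total [-164.3  -97.   -58.2] [24.9 -6.9 33.1] N 8 row [-0.0237, -0.0079, -0.004] [3.11, -0.87, 4.13]
```

```bash
python3 -m handwheel '[[-0.0237,-0.0079,-0.004,3.11,-0.87,4.13,0.01],[-0.0237,-0.0079,-0.004,3.11,-0.87,4.13,0.01],[-0.0237,-0.0079,-0.004,3.11,-0.87,4.13,0.01],[-0.0237,-0.0079,-0.004,3.11,-0.87,4.13,0.01],[-0.0237,-0.0079,-0.004,3.11,-0.87,4.13,0.01],[-0.0237,-0.0079,-0.004,3.11,-0.87,4.13,0.01],[-0.0237,-0.0079,-0.004,3.11,-0.87,4.13,0.01],[-0.0237,-0.0079,-0.004,3.11,-0.87,4.13,0.01]]'
python3 d.py 494.6 -296.7 280 180 0 73.5 10
```

```text
time: 14.48
tool_pos: [538.3, -0.5, 275.7]
tcp_rot: [-179.3, -0.1, 104.9]
ft_force: [0.1, -0.1, -0.6]
finger_gap: 23.1
grip_force: 59.3
t14.5 total [-275.1 -118.4   -3. ] [-0.7  0.2 31.4] N 10 row [-0.0299, -0.0048, -0.0004] [-0.07, 0.02, 3.14]
```

```bash
python3 -m handwheel '[[-0.03,-0.0048,-0.0004,-0.07,0,3.14,0.01],[-0.03,-0.0048,-0.0004,-0.07,0,3.14,0.01],[-0.03,-0.0048,-0.0004,-0.07,0,3.14,0.01],[-0.03,-0.0048,-0.0004,-0.07,0,3.14,0.01],[-0.03,-0.0048,-0.0004,-0.07,0,3.14,0.01]]'
python3 -m handwheel '[[-0.03,-0.0048,-0.0004,-0.07,0,3.14,0.01],[-0.03,-0.0048,-0.0004,-0.07,0,3.14,0.01],[-0.03,-0.0048,-0.0004,-0.07,0,3.14,0.01],[-0.03,-0.0048,-0.0004,-0.07,0,3.14,0.01],[-0.03,-0.0048,-0.0004,-0.07,0,3.14,0.01],[0,0,0,0,0,0,0.01],[0,0,0,0,0,0,0.01]]'
python3 - <<'E'
from h import *
s=r.sense();img,W=cloud("wrist");cv2.imwrite("pics/held2.png",img)
L=(W-s["tool_pos"])@R.from_euler('xyz',s["tcp_rot"],degrees=True).as_matrix()
p=L[(abs(L[...,2]-25)<7)&(abs(L[...,0])<70)&(abs(L[...,1])<70)]
A=np.c_[p[:,:2],np.ones(len(p))];wt=np.ones(len(p))
for i in range(20):
    c=np.linalg.lstsq(A*wt[:,None],p[:,2]*wt,rcond=None)[0];wt=1/(1+((p[:,2]-A@c)/1)**2)
q=p[abs(p[:,2]-A@c)<1.5];print(c,len(q),cv2.minAreaRect(q[:,:2].astype(np.float32)),q.min(0),q.max(0))
for sgn in(1,-1): # far edge & side edges
    e=[np.percentile(sgn*q[(q[:,0]>a)&(q[:,0]<a+4),1],99.5) for a in range(0,40,4)];print(sgn,np.round(e,1))
E
python3 cases.py|tail -2;python3 d.py 494.6 -296.7 125 180 0 73.5
```

```text
time: 14.9
tool_pos: [537.4, -152.2, 277.6]
tcp_rot: [-179.7, 0.0, 89.2]
ft_force: [-0.3, -0.2, -0.0]
finger_gap: 22.5
grip_force: 59.3
time: 15.48
tool_pos: [495.0, -297.8, 279.6]
tcp_rot: [179.9, 0.0, 73.5]
ft_force: [0.3, -0.2, -0.1]
finger_gap: 23.0
grip_force: 59.3
[-7.05138792e-05 -2.93419423e-03  2.53720042e+01] 26482 ((0.2700614929199219, 0.3845100402832031), (88.48746490478516, 88.12190246582031), 0.32920950651168823) [-44.01038616 -43.70997874  23.75349003] [44.69346636 44.52549812 26.98364763]
1 [44.  43.7 43.7 43.7 43.7 43.8 43.8 43.7 43.7 43.9]
-1 [43.  43.2 43.  42.8 42.9 42.7 42.8 42.7 42.7 42.7]
square 1725 80.24670647713302 ((501.9877014160156, -267.4580993652344), (22.774280548095703, 84.15178680419922), 72.60070037841797) ((502.2176513671875, -267.1458435058594), 43.04227066040039)
  fit [ 492.32750863 -299.94102015   72.27087633] 1.418913000903128
t15.6 total [ -1.   -1.3 154.7] [0.1 0.  0.2] N 5 row [-0.0002, -0.0002, 0.0309] [0.02, 0.0, 0.04]
```

View pics/held2.png

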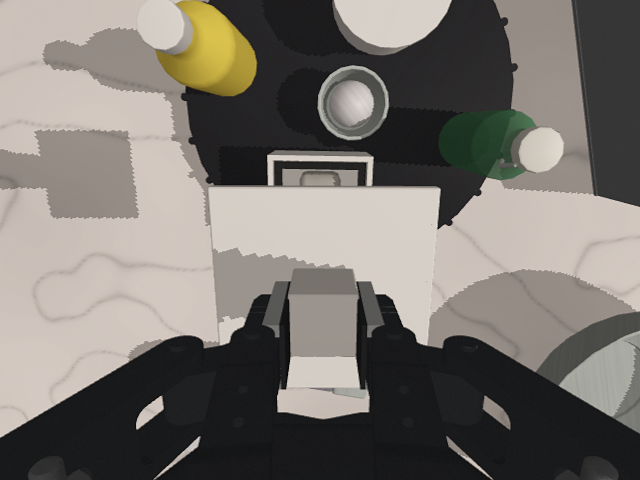

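The held square lid is level and centred in the tool. The case's far edge (268–373, 155) is parallel to it and in line, so I'll lower it.

```bash
python3 -m handwheel '[[0,-0.001,0.036,0,0,0.2,0.01],[0,0,0.036,0,0,0.2,0.01],[0,0,0.036,0,0,0.1,0.01],[0,0,0.03,0,0,0,0.01],[0,0,0.013,0,0,0,0.01],[0,0,0,0,0,0,0.01],[0,0,0,0,0,0,0.01]]' 60
python3 d.py 493.8 -297 123 180 0 73
```

```text
time: 16.17
tool_pos: [495.5, -295.6, 129.3]
tcp_rot: [179.9, 0.0, 73.3]
ft_force: [0.7, 0.2, 0.4]
finger_gap: 22.8
grip_force: 59.3
t16.2 total [-1.8 -1.2  6.3] [0.1 0.  0.3] N 1 row [-0.0018, -0.0012, 0.0063] [0.07, 0.03, 0.26]
```

```bash
python3 -m handwheel '[[-0.0018,-0.0012,0.002,0,0,0.3,0.01],[0,0,0.003,0,0,0,0.01],[0,0,0.003,0,0,0,0.01],[0,0,0.002,0,0,0,0.01],[0,0,0,0,0,0,0.01],[0,0,0,0,0,0,0.01]]'
python3 -m handwheel '[[0,0,0.001,0,0,0,0.01],[0,0,0.001,0,0,0,0.01],[0,0,0,0,0,0,0.01]]'
python3 -m handwheel '[[0,0,0.001,0,0,0,0.01],[0,0,0.001,0,0,0,0.01],[0,0,0,0,0,0,0.01]]'
```

```text
time: 16.67
tool_pos: [493.3, -297.8, 118.9]
tcp_rot: [179.9, 0.0, 72.9]
ft_force: [0.1, 0.5, -0.0]
finger_gap: 22.6
grip_force: 59.3
time: 16.92
tool_pos: [493.7, -298.0, 117.4]
tcp_rot: [179.9, 0.1, 72.9]
ft_force: [-1.2, -0.8, 2.8]
finger_gap: 22.8
grip_force: 59.8
time: 17.17
tool_pos: [493.7, -298.0, 115.5]
tcp_rot: [179.9, 0.1, 72.9]
ft_force: [0.0, 0.7, 4.2]
finger_gap: 22.3
grip_force: 60.1
```

```bash
python3 -m handwheel '[[0,0,0.001,0,0,0,0.01],[0,0,0.001,0,0,0,0.01],[0,0,0.001,0,0,0,0.01],[0,0,0,0,0,0,0.01]]'
python3 -m handwheel '[[0,0,0.001,0,0,0,0.01],[0,0,0.001,0,0,0,0.01],[0,0,0,0,0,0,0.01]]'
python3 -m handwheel '[[0,0,0.001,0,0,0,0.01],[0,0,0.001,0,0,0,0.01],[0,0,0,0,0,0,0.01]]'
```

```text
time: 17.5
tool_pos: [493.7, -298.0, 112.5]
tcp_rot: [179.9, 0.1, 72.9]
ft_force: [0.2, -0.8, 4.3]
finger_gap: 22.6
grip_force: 60.1
time: 17.75
tool_pos: [494.2, -298.4, 111.8]
tcp_rot: [179.8, 0.1, 72.9]
ft_force: [-2.1, 1.2, 12.6]
finger_gap: 22.6
grip_force: 61.0
time: 18.0
tool_pos: [495.0, -298.9, 111.7]
tcp_rot: [179.7, 0.1, 72.9]
ft_force: [-4.8, 3.7, 23.8]
finger_gap: 22.7
grip_force: 62.4
```

Hard stop again, so the square lid is home. Unload, release and check.

```bash
python3 -m handwheel '[[0,0,-0.002,0,0,0,0.01],[0,0,-0.001,0,0,0,0.01],[0,0,0,0,0,0,0.03],[0,0,0,0,0,0,0.045],[0,0,0,0,0,0,0.045],[0,0,-0.01,0,0,0,0.045],[0,0,-0.03,0,0,0,0.045],[0,0,-0.035,0,0,0,0.045]]'
python3 -m handwheel '[[0,0,-0.035,0,0,0,0.06],[0,0,-0.035,0,0,0,0.06],[0,0,-0.035,0,0,0,0.06],[0,0,-0.035,0,0,0,0.06],[0,0,-0.02,0,0,0,0.06],[0,0,0,0,0,0,0.06],[0,0,0,0,0,0,0.06],[0,0,0,0,0,0,0.06]]'
python3 chk.py 494 -298; python3 chk.py 589 -154; ls pics
python3 - <<'E'
from h import *
img,W=cloud("scene");cv2.imwrite("pics/end.png",img[150:380,100:560])
E
```

```text
time: 18.67
tool_pos: [491.4, -296.3, 183.8]
tcp_rot: [-179.7, -0.1, 72.9]
ft_force: [-0.0, -0.9, 0.6]
finger_gap: 44.9
grip_force: 0.0
time: 19.33
tool_pos: [492.8, -297.3, 345.0]
tcp_rot: [180.0, 0.0, 72.9]
ft_force: [-0.1, 0.1, -1.0]
finger_gap: 60.0
grip_force: 0.0
plate plane slope deg [0.021486  0.0118793] z 86.41418296411507 ((494.6440734863281, -298.10882568359375), (87.73004913330078, 88.19597625732422), 72.80574035644531)
knob 112.38582531710989 ((495.0048522949219, -297.6954040527344), (23.699264526367188, 22.914295196533203), 72.6806411743164)
plate plane slope deg [0.03733173 0.04979945] z 86.57110485769155 ((582.2904052734375, -172.99777221679688), (47.637672424316406, 87.19822692871094), 72.69469451904297)
knob 112.28115374236856 ((585.4489135742188, -161.02455139160156), (9.149043083190918, 22.729734420776367), 70.46605682373047)
chk1043.png
chk1938.png
chk1943.png
crop.png
held.png
held2.png
rackw.png
scene.png
top.png
w_1048.png
w_1558.png
w_165.png
w_688.png
```

View pics/end.png

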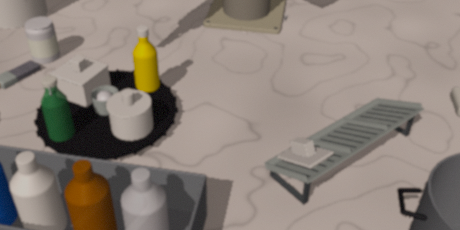

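Both cases are lidded, at (82,80) and (131,115). Both lids are level at 86.5 mm by the depth camera, home being 87. The bottles are upright and the oblong lid is still on the rack at (305,152).

```bash
python3 -c "
from bench import r
print(r.hand_in())"
```

```text
the job is handed in; nothing more can be done
None
```

I put the round and square lids on their matching cases and pressed both fully home and level, left the oblong lid on the rack with nothing knocked over, and handed the job in at about 19 s (the hand-in gave no verdict).

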